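# Watch-parts basket from drip stand into drying chamber

## Robot

A 6-joint arm with a two-finger parallel gripper is mounted at the origin on the work surface. World frame = base frame: x ahead of the robot, y to its left, z up, the work surface at z = 0. Lengths are in m, angles in degrees, forces in N, time in s.
With the tool pointing down it reaches from about 0.25 to 0.725 m from the base axis. Payload 9.7 kg.
Tool frame: the origin (TCP) lies midway between the tips of the shut fingers; the grasp point (between the pads) lies 19 mm behind it; z points along the fingers, x is the direction in which the jaws open and shut, and the axes are right-handed (so a half turn about z gives the same grasp; the last joint's range is limited). The gripper opens to 85 mm and grips with 20 to 120 N. Pads are 22 mm wide; open, the fingers measure 114 mm over their backs; the gripper's body (76 mm by 85 mm) begins 54 mm behind the grasp point. The pads swing forward as they close: fully open they stand 13 mm farther back than shut.
Start: joints at [69.729, 4.979, 10.078, 95.1, 0, 90], TCP at [0.191, 0.516, 0.231] pointing down, gripper open.
Joint ranges: [-179.16, 179.16], [-48.56, 103.87], [-65.8, 70.77], [-126.05, 130.52], [-82.76, 87.17], [-180, 180]. Speed limits (degrees/s): [127.2, 127.2, 147.25, 180, 180, 180].

## Interface

Orientations are given as [roll, pitch, yaw] about the fixed x, y, z axes, in that order (R = Rz(yaw) Ry(pitch) Rx(roll)).
In Python, from workcell import bot, optics gives the robot as it stands.
- The arm moves only by the shell command python3 -m creep 'ROWS' [FORCE]. ROWS is JSON, a list of rows, each a list of 7 numbers: the shift along the tool's x, y, z in m, then the turn, a rotation vector about the tool's x, y, z in rad, then the opening, from 0 (shut) to 1 (fully open). A call has 1 to 8 rows; each row is the pose to reach, as a shift and turn from the pose commanded when the call began, along the tool's axes at that moment; what a row does not reach only later rows make up. A row lasts 1/10 s, in which the tool goes at most 50 mm and 8.59 degrees, less where a joint would pass 70% of its speed; a pose out of reach is approached as far as the arm can. A call with a gripper value outside its range is refused whole. The fingers move at their own pace and stop on an object; FORCE is the grip in N (left out, the last holds). Time passes only in rows, so rows that repeat a pose let the fingers close. It gives the time, the measured TCP pose, the force and the opening at its end, in the units of the state.
- bot.get_obs(): the state, without advancing time (a new reading comes with each control period).
- optics.camera(name): name is "scene" or "top"; returns the picture (480x640x3 uint8, red, green, blue); there is no depth.
- optics.camera_params(name): a dict with "camera_matrix" (3x3 intrinsics, pixels), "R" (3x3) and "t" (3): a world point X has camera coordinates R X + t. Camera axes: x right, y down, z forward; pixel columns grow to the right and rows downward; lengths in m; the calibration is good to about 2 mm. A picture is of the moment at which its call begins. camera_params takes no time and is no camera call.
- bot.job_done(): hands the job in, once; it reports no verdict.
The state is a dict: "time": time; "q": joint angles; "qd": joint speeds; "joint_efforts": joint torques, N m; "ee_pos": TCP position; "tcp_rot": TCP orientation; "wrist_force": force on the tool from outside, world axes, zero at the start; "torque": the same for the moment, N m; "opening": finger opening in m.
Only numpy, scipy, OpenCV 4.12 (cv2) and the standard library are available. Lean on these libraries where they do the work, as an engineer would, in place of code of your own. Each camera call takes 0.05 s, during which the arm holds its last target.

## Task

Take the deep wire basket of watch parts up and off its hook on the drip stand and lower it, upright and without knocking the rim, through the round opening in the top of the small grey drying chamber, then set it gently on the chamber's floor and let go. Do not drop it or tip it, leave the shallow basket hanging on its hook, and leave the other things on the bench where they are.

Things in the scene. Friction and masses are not known exactly. Their poses are not given: they have to be found in the camera images.
- deep_basket: The basket to move: a dark wire drum 60 mm in diameter, 52 mm deep, 0.1 to 0.21 kg, brass wheels inside. Origin: centre of its underside, z up. Above the drum a steel wire bail (see its point), and on top of that a black knob to grip from above, from any side. It hangs with its underside about 88 mm above the bench, its yaw the stand's within a few degrees.
- deep_basket_peak (a point): Peak of the deep basket's bail, where it hangs in the hook: centre of the 6 mm wire, 120 mm above the basket's underside. The bail lies in the basket's y-z plane, 58 mm wide; the window under the peak, down to the drum, is 65 mm high.
- deep_basket_knob (a point): Centre of the deep basket's black round knob: 20 mm in diameter, upright, 134 to 168 mm above the basket's underside, on a 6 mm stem; this point is at 151 mm.
- shallow_basket: The other basket, to be left hanging: the same bail and knob, but its wire drum is only 24 mm deep and 74 mm in diameter. Origin: centre of its underside, z up; its knob too is centred 151 mm above the origin, its top 256 mm above the bench: carry the deep basket past in front of it, not over it. Stand and chamber may change sides.
- stand: Fixed steel drip stand with two equal hooks; which basket hangs on which varies. Origin: on the bench, midway between the hooks' seats; x runs from the hooks' open ends back to the posts, z up. Under the hooks a tray 14 mm high, 110 mm (x) by 300 mm (y); posts 14 mm thick at x = 82, y = 90 and -90 mm, 218 mm high; nothing stands higher than 225 mm but the baskets' knobs.
- hook_a (a point): Seat of the hook at the stand's y = +90 mm: axis of its 8 mm bar, 200 mm above the bench. The bar comes from the post, slightly downhill, to the seat, and turns up at the open end, whose top is 221 mm high, 21 mm from the seat towards the stand's -x.
- hook_b (a point): The same for the hook at the stand's y = -90 mm. To unhang a basket raise it by 25 to 50 mm (with less the bail meets the hook's end, with more the drum meets the bar from below), then move it 70 mm or more along the stand's -x.
- chamber: Fixed drying chamber, a closed grey box 150 by 150 mm, 105 mm high, with a clear pane on its +x side. Origin: centre of its underside on the bench, z up. Walls 5 mm thick, top wall 6 mm thick. Standing in it the basket's knob stays outside, above the opening.
- port_plate: The chamber's top wall with the round opening (the rim not to be knocked), 6 mm thick. Origin: on the opening's axis, at the underside of the wall, 99 mm above the bench.
- port (a point): Centre of the round opening in the chamber's top, 96 mm in diameter, at the top face, 105 mm above the bench.
- chamber_floor (a point): Centre of the chamber's flat inner floor, 10 mm above the bench, below the opening.
- movement_holder: Bystander: black round holder with a watch movement on it, 52 mm in diameter, 36 mm high, origin at its underside.
- jar: Bystander: glass jar with a steel cap, 54 mm in diameter, 55 mm high, origin at its underside.
- tweezers: Bystander: steel tweezers lying flat, 127 mm long along its x, 10 mm wide, 8 mm high, origin at its underside.

How it is judged (in metres and radians):
On the way:
1. the deep basket is lifted off its hook and is carried clear of the stand (distance of deep_basket_knob from where it was at the start of the episode above 0.06 m and contact force between deep_basket and stand below 0.05 N and height (world z) of deep_basket above 0.06 m), for 0.2 s.
At the end, for the whole second after the job is handed in: The deep basket stands at rest on the chamber's floor under the opening (underside within 6 mm of the floor, axis within 30 mm of the middle, within 0.1 rad of upright, not leaning on the rim), and the shallow basket still hangs on its hook (within 50 mm of where it was) (horizontal distance between deep_basket and chamber_floor below 0.03 m and z of deep_basket in the frame of chamber_floor below 0.006 m and angle between deep_basket's own z axis and vertical below 0.1 rad and linear speed of deep_basket below 0.02 m/s and contact force between deep_basket and port_plate below 0.1 N and height (world z) of shallow_basket above 0.07 m and distance of shallow_basket from where it was at the start of the episode below 0.05 m); the robot touches nothing.
It fails at once if the deep basket knocks the rim of the opening (over 2 N) (contact force between deep_basket and port_plate above 2 N).
It fails at once if the deep basket is tipped by more than 0.6 rad (angle between deep_basket's own z axis and vertical above 0.6 rad).
It fails at once if the deep basket is dropped into the chamber (faster than 0.45 m/s in it) (horizontal distance between deep_basket and port below 0.05 m and height (world z) of deep_basket below 0.1 m and linear speed of deep_basket above 0.45 m/s).
It fails at once if the shallow basket is taken or knocked off its hook (height (world z) of shallow_basket below 0.05 m or distance of shallow_basket from where it was at the start of the episode above 0.08 m).
It fails at once if the movement holder, the jar or the tweezers are moved by more than 30 mm (distance of any of movement_holder, jar, tweezers from where it was at the start of the episode above 0.03 m).
It also fails if it takes over 54 s, if anything falls off the work surface, if the arm or the gripper's body presses on something with over 40 N, if the wrist force passes 120 N, or if a joint passes its speed limit or range.

## Working session

There is one attempt and no reset: what is moved stays moved. The work goes in short steps, Python scripts to look and compute and a shell command to move; the robot and the scene stay as the last step left them, time stands still between calls to the robot, and variables do not carry over. Pictures are saved under pics/ and viewed, and the job is handed in when it is done.

```bash
ls; mkdir -p pics
python3 - <<'E'
from workcell import bot, optics
import cv2
for n in ("scene","top"):
    im=optics.camera(n); cv2.imwrite(f"pics/{n}0.png",im[:,:,::-1])
    p=optics.camera_params(n); print(n,p)
print(bot.get_obs())
E
```

```text
pics
scene {'camera_matrix': array([[569.50389027,   0.        , 323.7071742 ],
       [  0.        , 569.50389027, 240.27584608],
       [  0.        ,   0.        ,   1.        ]]), 'R': array([[ 0.87057181,  0.491729  , -0.01753019],
       [ 0.3028337 , -0.56354567, -0.76857533],
       [-0.38780984,  0.66379129, -0.63951908]]), 't': array([-0.47558474, -0.05777835,  1.58614876])}
top {'camera_matrix': array([[544.35635112,   0.        , 320.60941817],
       [  0.        , 544.35635112, 240.28114156],
       [  0.        ,   0.        ,   1.        ]]), 'R': array([[-0.02818498, -0.99937837,  0.02117736],
       [-0.99715389,  0.02662758, -0.07053439],
       [ 0.06992664, -0.0231051 , -0.99728452]]), 't': array([0.00181717, 0.55484656, 1.13073419])}
{'time': 0.1, 'q': array([ 6.97279847e+01,  5.00598246e+00,  1.00392680e+01,  9.50986595e+01,
       -1.17673957e-03,  9.00018450e+01]), 'qd': array([-0.02725994, -0.07804255,  0.111027  , -0.09426564, -0.02294647,
       -0.06993086]), 'joint_efforts': array([-3.74274596e-04, -5.21559763e+01,  4.65653801e+01,  1.58596697e-02,
       -1.62939750e-05, -1.71356783e-05]), 'ee_pos': array([0.19049891, 0.51574263, 0.23067528]), 'tcp_rot': array([1.79998821e+02, 6.53738822e-02, 6.97261398e+01]), 'wrist_force': array([ 0.16355864, -0.86736284, -1.06211109]), 'torque': array([ 0.00505851, -0.02669844,  0.01336258]), 'opening': 0.08525654487257359}
```

View pics/scene0.png

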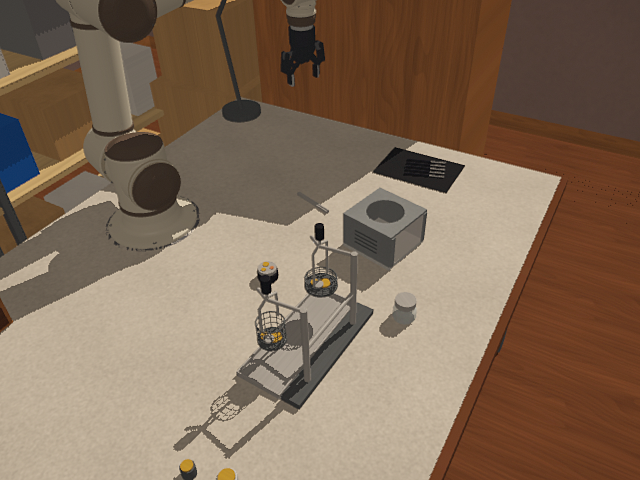

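View pics/top0.png

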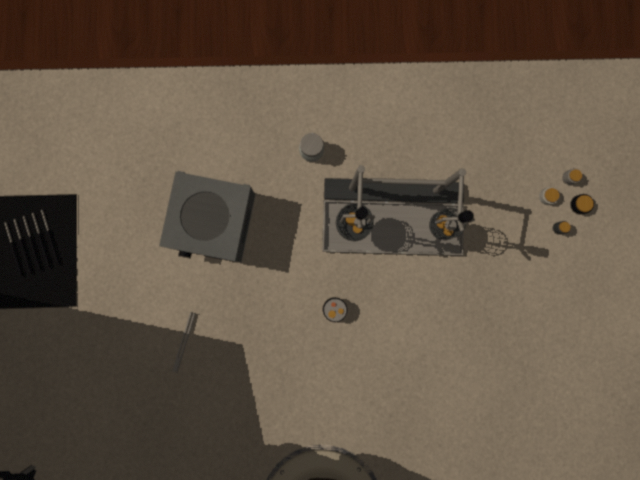

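Top: deep basket knob near (466,216), shallow knob (361,213), port (205,216), movement holder (335,309), jar (312,147), tweezers (187,340). Scene: deep knob (265,284), shallow knob (319,232), port (385,211). I'll zoom in to measure.

Run:
```python
import cv2
t=cv2.imread("pics/top0.png"); s=cv2.imread("pics/scene0.png")
cv2.imwrite("pics/t1.png",cv2.resize(t[150:340,310:510],(800,760))[:600]) 
cv2.imwrite("pics/t2.png",cv2.resize(t[160:280,150:270],(600,600),interpolation=cv2.INTER_CUBIC))
cv2.imwrite("pics/s1.png",cv2.resize(s[215:365,235:385],(600,600),interpolation=cv2.INTER_CUBIC))
cv2.imwrite("pics/s2.png",cv2.resize(s[180:270,335:435],(800,720),interpolation=cv2.INTER_CUBIC)[:600])
```

```text
(no output)
```

View pics/t1.png

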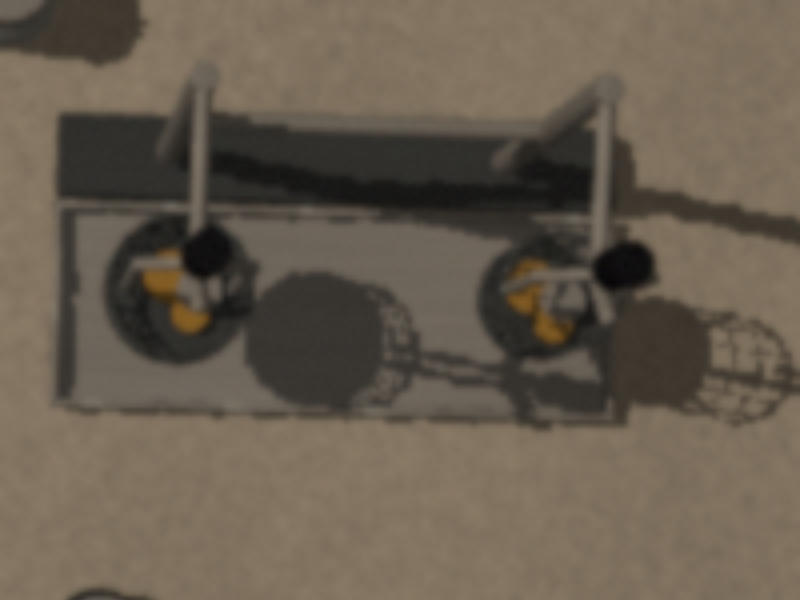

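View pics/t2.png

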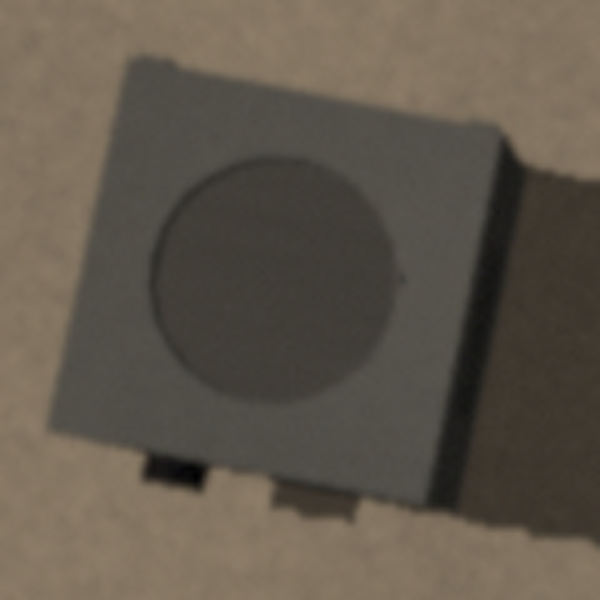

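View pics/s1.png

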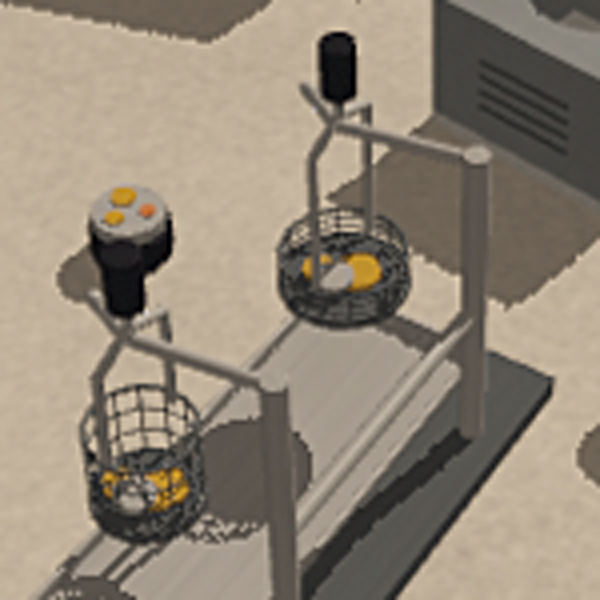

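View pics/s2.png

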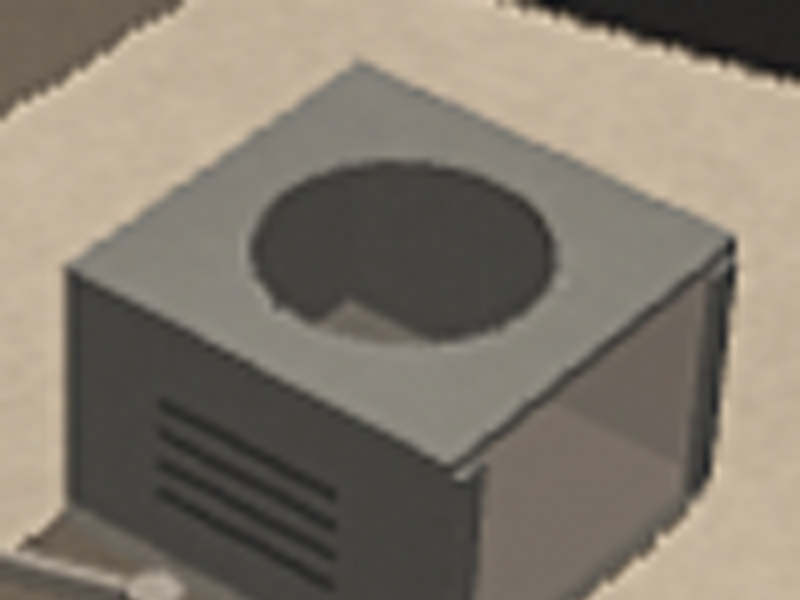

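```bash
cat > h.py <<'E'
import numpy as np, cv2
from workcell import bot, optics
P={n:optics.camera_params(n) for n in("scene","top")}
def PM(n):
    p=P[n]; return p["camera_matrix"]@np.c_[p["R"],p["t"]]
def tri(s,t):
    X=cv2.triangulatePoints(PM("scene"),PM("top"),np.array(s,float).reshape(2,1),np.array(t,float).reshape(2,1)); X=(X[:3]/X[3]).ravel()
    return X,[proj(n,X)-u for n,u in(("scene",s),("top",t))]
def proj(n,X):
    u=PM(n)@np.r_[X,1]; return u[:2]/u[2]
def onz(n,u,z):
    p=P[n]; d=p["R"].T@np.linalg.solve(p["camera_matrix"],[u[0],u[1],1]); c=-p["R"].T@p["t"]
    return c+d*(z-c[2])/d[2]
E
python3 - <<'E'
from h import *
np.set_printoptions(precision=4,suppress=True)
f=lambda x,y,s,ox,oy:((x+.5)/s-.5+ox,(y+.5)/s-.5+oy)
S=lambda x,y:f(x,y,4,235,215); T=lambda x,y:f(x,y,4,310,150)
for nm,s,t,z in (("deepknob",S(125,280),T(624,264),.239),("shknob",S(338,67),T(206,250),.239),("port",f(403,251,8,335,180),f(273.5,279.5,5,150,160),.105),
  ("postA",S(477,154),T(204,73),.218),("postB",S(272,382),T(608,87),.218)):
    print(nm,*tri(s,t),onz("scene",s,z),onz("top",t,z))
for nm,t,z in(("holder",(335,309),.036),("jar",(312,145),.055),("tw1",(193,314),.008),("tw2",(178,372),.008)): print(nm,onz("top",t,z))
E
```

```text
deepknob [ 0.576  -0.2598  0.237 ] [array([-0.3149,  0.0029]), array([-0.2143, -0.2932])] [ 0.5778 -0.2611  0.239 ] [ 0.5752 -0.2595  0.239 ]
shknob [ 0.5858 -0.0796  0.2375] [array([ 0.1677, -0.015 ]), array([0.123 , 0.1788])] [ 0.5864 -0.0814  0.239 ] [ 0.5859 -0.0793  0.239 ]
port [0.6036 0.2151 0.1009] [array([ 0.0523, -0.0099]), array([0.0396, 0.0628])] [0.6057 0.2099 0.105 ] [0.6033 0.2143 0.105 ]
postA [ 0.6672 -0.0836  0.2158] [array([ 0.1741, -0.0235]), array([0.1191, 0.18  ])] [ 0.6681 -0.0861  0.218 ] [ 0.6671 -0.0831  0.218 ]
postB [ 0.6568 -0.2637  0.2143] [array([ 0.2871, -0.017 ]), array([0.1826, 0.2584])] [ 0.6583 -0.2669  0.218 ] [ 0.6565 -0.2623  0.218 ]
holder [ 0.4105 -0.0387  0.036 ]
jar [ 0.7506 -0.0003  0.055 ]
tw1 [0.4072 0.2591 0.008 ]
tw2 [0.288  0.2917 0.008 ]
```

```bash
python3 -m creep '[[0,0,-0.04,0,0,-0.1,1],[0,0,-0.08,0,0,-0.2,1],[0,0,-0.11,0,0,-0.297,1],[0,0,-0.11,0,0,-0.297,1]]' 60
cat >> h.py <<'E'
from scipy.spatial.transform import Rotation as Ro
def go(p,yaw=86.7):
    o=bot.get_obs(); R=Ro.from_euler('xyz',o["tcp_rot"],degrees=True)
    T=Ro.from_euler('xyz',[180,0,yaw],degrees=True)
    print("from",np.round(o["ee_pos"],4),np.round(o["tcp_rot"],2),"shift",np.round(R.inv().apply(np.array(p)-o["ee_pos"]),4),"turn",np.round((R.inv()*T).as_rotvec(),4), "t",o["time"],"F",o["wrist_force"].round(2),"op",round(o["opening"],4))
E
python3 -c "
from h import *
go([0.5757,-0.2598,0.341])"
```

```text
time: 0.5
ee_pos: [0.1907, 0.5164, 0.3452]
tcp_rot: [179.9, -0.3, 86.9]
wrist_force: [-0.2, 0.8, 0.7]
opening: 0.0854
from [0.1907 0.5164 0.3452] [179.91  -0.29  86.92] shift [-0.7544  0.4261  0.001 ] turn [ 0.0016 -0.0051  0.0039] t 0.5 F [-0.2   0.82  0.68] op 0.0854
```

```bash
python3 -m creep '[[-0.04,0.023,0,0,0,0,1],[-0.08,0.045,0,0,0,0,1],[-0.12,0.068,0,0,0,0,1],[-0.16,0.09,0,0,0,0,1],[-0.2,0.113,0,0,0,0,1],[-0.24,0.135,0,0,0,0,1],[-0.28,0.158,0,0,0,0,1],[-0.32,0.18,0,0,0,0,1]]'
python3 -m creep '[[-0.04,0.023,0,0,0,0,1],[-0.08,0.045,0,0,0,0,1],[-0.12,0.068,0,0,0,0,1],[-0.16,0.09,0,0,0,0,1],[-0.2,0.113,0,0,0,0,1],[-0.24,0.135,0,0,0,0,1],[-0.28,0.158,0,0,0,0,1],[-0.32,0.18,0,0,0,0,1]]'
python3 -c "
from h import *
go([0.5757,-0.2598,0.341])"
```

```text
time: 1.3
ee_pos: [0.3524, 0.1845, 0.3404]
tcp_rot: [-180.0, 0.0, 86.7]
wrist_force: [0.5, 0.7, 0.7]
opening: 0.0855
time: 2.1
ee_pos: [0.514, -0.1455, 0.3402]
tcp_rot: [-179.9, -0.0, 86.7]
wrist_force: [1.5, 0.4, 1.3]
opening: 0.0852
from [ 0.514  -0.1455  0.3402] [-1.7994e+02 -2.0000e-02  8.6670e+01] shift [-0.1106  0.0682 -0.0009] turn [-0.0011 -0.0003 -0.0005] t 2.1 F [1.47 0.38 1.3 ] op 0.0852
```

```bash
python3 -m creep '[[-0.04,0.025,0,0,0,0,1],[-0.08,0.05,0,0,0,0,1],[-0.11,0.068,0,0,0,0,1],[-0.11,0.068,0,0,0,0,1],[-0.11,0.068,0,0,0,0,1]]'
python3 - <<'E'
from h import *
go([0.5757,-0.2598,0.223])
t=optics.camera("top")[:,:,::-1]; s=optics.camera("scene")[:,:,::-1]
a=cv2.resize(t[150:270,400:520],(400,400)); b=cv2.resize(s[210:330,210:330],(400,400))
cv2.imwrite("pics/a1.png",np.hstack([a,b]))
E
```

```text
time: 2.6
ee_pos: [0.5754, -0.2578, 0.3392]
tcp_rot: [-179.8, -0.1, 86.6]
wrist_force: [-1.1, 0.5, 0.1]
opening: 0.0853
from [ 0.5754 -0.2578  0.3392] [-1.7983e+02 -7.0000e-02  8.6640e+01] shift [-0.0022  0.0008  0.1162] turn [-0.003  -0.0013 -0.001 ] t 2.6 F [-1.06  0.52  0.1 ] op 0.0853
```

View pics/a1.png

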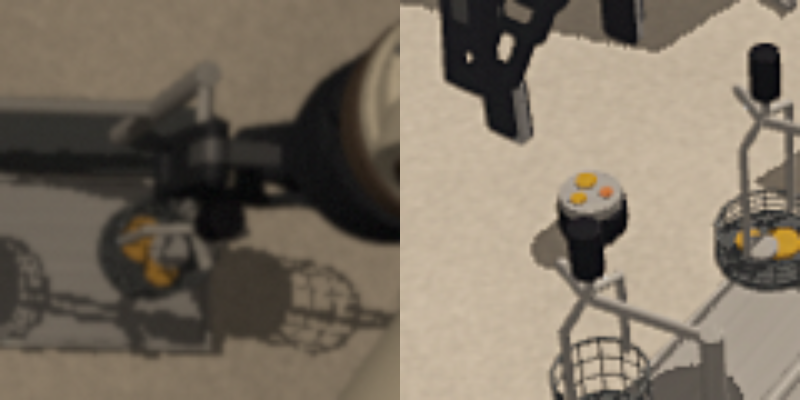

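Left: the gripper hovers over the deep knob (left picture ~(222,215)). Right: the fingers straddle the knob's vertical line (knob ~(590,250)). Now descending.

```bash
python3 -m creep '[[-0.001,0,0.03,0,0,0,1],[-0.001,0,0.055,0,0,0,1],[-0.001,0,0.075,0,0,0,1],[-0.001,0,0.095,0,0,0,1],[-0.001,0,0.11,0,0,0,1],[-0.001,0,0.115,0,0,0,1],[-0.001,0,0.115,0,0,0,1]]'
python3 - <<'E'
from h import *
go([0.5757,-0.2598,0.223])
t=optics.camera("top")[:,:,::-1]; s=optics.camera("scene")[:,:,::-1]
a=cv2.resize(t[150:270,400:520],(400,400)); b=cv2.resize(s[210:330,210:330],(400,400))
cv2.imwrite("pics/a2.png",np.hstack([a,b]))
E
```

```text
time: 3.4
ee_pos: [0.5748, -0.2572, 0.2267]
tcp_rot: [180.0, 0.0, 86.8]
wrist_force: [-0.7, 0.4, 0.1]
opening: 0.0854
from [ 0.5748 -0.2572  0.2267] [179.99   0.    86.79] shift [-0.0026  0.0011  0.0037] turn [0.0002 0.0001 0.0016] t 3.4 F [-0.69  0.35  0.14] op 0.0854
```

View pics/a2.png

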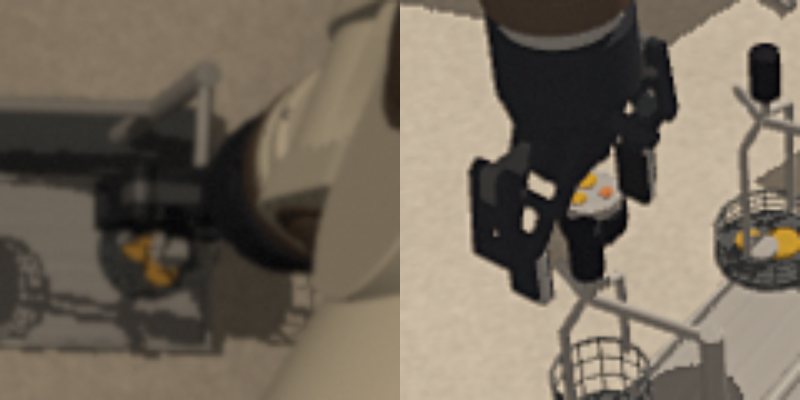

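The fingers straddle the knob at (590,250). Small correction, then close.

```bash
python3 -m creep '[[-0.002,0.001,0.003,0,0,0,1],[-0.002,0.001,0.003,0,0,0,0.6],[-0.002,0.001,0.003,0,0,0,0.4],[-0.002,0.001,0.003,0,0,0,0.25],[-0.002,0.001,0.003,0,0,0,0.15],[-0.002,0.001,0.003,0,0,0,0.1],[-0.002,0.001,0.003,0,0,0,0.1]]' 50
python3 -m creep '[[0,0,0,0,0,0,0],[0,0,0,0,0,0,0],[0,0,0,0,0,0,0],[0,0,0,0,0,0,0],[0,0,0,0,0,0,0]]' 50
python3 - <<'E'
from h import *
go([0.5757,-0.2598,0.223])
t=optics.camera("top")[:,:,::-1]; s=optics.camera("scene")[:,:,::-1]
a=cv2.resize(t[150:270,400:520],(400,400)); b=cv2.resize(s[210:330,210:330],(400,400))
cv2.imwrite("pics/a3.png",np.hstack([a,b]))
E
```

```text
time: 4.2
ee_pos: [0.5762, -0.2601, 0.2237]
tcp_rot: [180.0, 0.0, 86.8]
wrist_force: [0.6, 1.4, 3.1]
opening: 0.0186
time: 4.7
ee_pos: [0.5762, -0.2602, 0.2236]
tcp_rot: [180.0, 0.0, 86.7]
wrist_force: [1.1, 1.5, 5.3]
opening: 0.0183
from [ 0.5762 -0.2602  0.2236] [179.97   0.    86.75] shift [ 0.0003 -0.0005  0.0006] turn [0.0006 0.0001 0.0008] t 4.7 F [1.05 1.49 5.29] op 0.0183
```

View pics/a3.png

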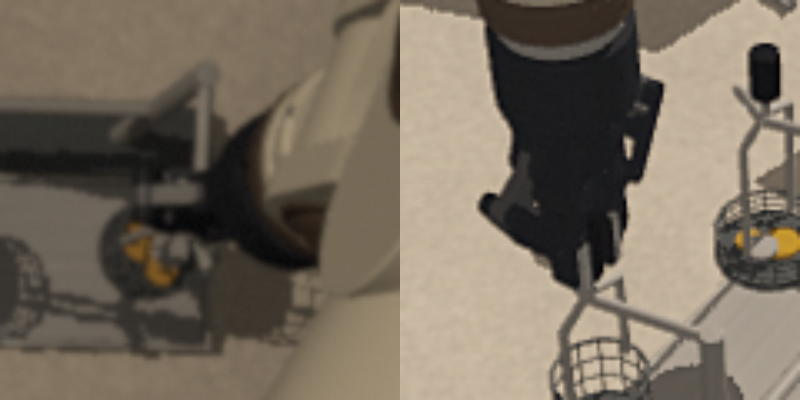

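Fingers are shut on the knob at (590,255), with the opening at 18 mm. Lifting.

```bash
python3 -m creep '[[0,0,-0.004,0,0,0,0],[0,0,-0.010,0,0,0,0],[0,0,-0.017,0,0,0,0],[0,0,-0.024,0,0,0,0],[0,0,-0.031,0,0,0,0],[0,0,-0.037,0,0,0,0],[0,0,-0.038,0,0,0,0],[0,0,-0.038,0,0,0,0]]' 70
python3 - <<'E'
from h import *
go([0.5762,-0.2602,0.2616])
s=optics.camera("scene")[:,:,::-1]
cv2.imwrite("pics/a4.png",cv2.resize(s[210:360,210:360],(600,600)))
E
```

```text
time: 5.6
ee_pos: [0.5762, -0.2602, 0.2615]
tcp_rot: [180.0, 0.0, 86.7]
wrist_force: [-0.6, 0.6, -2.1]
opening: 0.0179
from [ 0.5762 -0.2602  0.2615] [1.7998e+02 1.0000e-02 8.6750e+01] shift [ 0.     -0.     -0.0001] turn [0.0003 0.0001 0.0008] t 5.6 F [-0.64  0.58 -2.07] op 0.0179
```

View pics/a4.png

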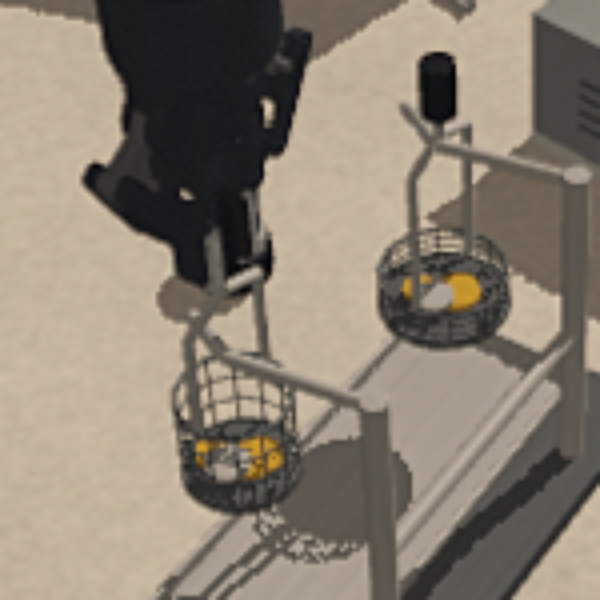

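The basket is raised upright: its bail peak (240,275) is above the hook end (205,320). Wrist force fits a free 0.2 kg. Now along stand −x.

```bash
python3 -m creep '[[0,-0.008,0,0,0,0,0],[0,-0.022,0,0,0,0,0],[0,-0.04,0,0,0,0,0],[0,-0.06,0,0,0,0,0],[0,-0.08,0,0,0,0,0],[0,-0.1,0,0,0,0,0],[0,-0.115,0,0,0,0,0],[0,-0.12,0,0,0,0,0]]'
python3 -m creep '[[0,-0.005,-0.015,0,0,0,0],[0,-0.005,-0.035,0,0,0,0],[0,-0.005,-0.05,0,0,0,0],[0,-0.005,-0.055,0,0,0,0],[0,-0.005,-0.055,0,0,0,0]]'
python3 - <<'E'
from h import *
go([0.45,0.2,0.316])
s=optics.camera("scene")[:,:,::-1]
cv2.imwrite("pics/a5.png",s)
E
```

```text
time: 6.45
ee_pos: [0.4547, -0.2532, 0.2616]
tcp_rot: [180.0, 0.0, 86.7]
wrist_force: [0.3, -0.2, -2.3]
opening: 0.0185
time: 6.95
ee_pos: [0.4518, -0.2533, 0.3171]
tcp_rot: [179.9, 0.0, 86.8]
wrist_force: [-0.4, -0.8, -1.9]
opening: 0.0183
from [ 0.4518 -0.2533  0.3171] [1.7993e+02 3.0000e-02 8.6760e+01] shift [ 0.4524 -0.0275  0.0008] turn [0.0012 0.0005 0.001 ] t 6.95 F [-0.43 -0.83 -1.89] op 0.0183
```

View pics/a5.png

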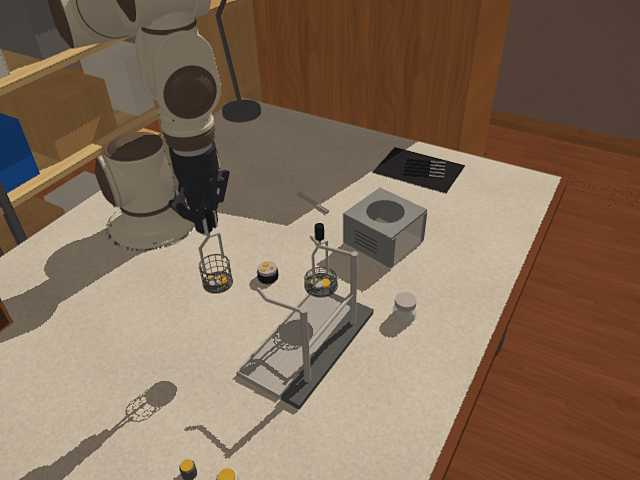

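Free of the stand: the basket at (215,265) hangs upright and the shallow one is undisturbed. Carrying it past in front.

```bash
python3 -m creep '[[0.01,0,0,0,0,0,0],[0.03,-0.002,0,0,0,0,0],[0.06,-0.004,0,0,0,0,0],[0.095,-0.006,0,0,0,0,0],[0.13,-0.008,0,0,0,0,0],[0.165,-0.01,0,0,0,0,0],[0.2,-0.012,0,0,0,0,0],[0.235,-0.014,0,0,0,0,0]]'
python3 -m creep '[[0.035,-0.002,0,0,0,0,0],[0.07,-0.004,0,0,0,0,0],[0.105,-0.006,0,0,0,0,0],[0.14,-0.008,0,0,0,0,0],[0.17,-0.01,0,0,0,0,0],[0.195,-0.012,0,0,0,0,0],[0.21,-0.013,0,0,0,0,0],[0.217,-0.013,0,0,0,0,0]]'
python3 - <<'E'
from h import *
go([0.6035,0.2147,0.316])
E
```

```text
time: 7.8
ee_pos: [0.45, -0.0158, 0.3156]
tcp_rot: [-180.0, -0.0, 86.8]
wrist_force: [-0.3, -0.1, -2.3]
opening: 0.0182
time: 8.6
ee_pos: [0.4495, 0.2009, 0.3157]
tcp_rot: [-179.9, 0.0, 86.8]
wrist_force: [0.1, 0.4, -1.8]
opening: 0.0184
from [0.4495 0.2009 0.3157] [-1.7994e+02  3.0000e-02  8.6830e+01] shift [ 0.0223  0.153  -0.0005] turn [-0.001   0.0004  0.0023] t 8.6 F [ 0.1   0.44 -1.76] op 0.0184
```

```bash
python3 -m creep '[[0.002,0.012,0,0,0,0,0],[0.005,0.035,0,0,0,0,0],[0.01,0.065,0,0,0,0,0],[0.014,0.095,0,0,0,0,0],[0.018,0.125,0,0,0,0,0],[0.021,0.145,0,0,0,0,0],[0.022,0.153,0,0,0,0,0],[0.022,0.153,0,0,0,0,0]]'
python3 -m creep '[[0,0,0.02,0,0,0,0],[0,0,0.03,0,0,0,0],[0,0,0.03,0,0,0,0],[0,0,0.03,0,0,0,0]]'
python3 - <<'E'
from h import *
go([0.6035,0.2147,0.286])
t=optics.camera("top")[:,:,::-1]; s=optics.camera("scene")[:,:,::-1]
cv2.imwrite("pics/b1.png",np.hstack([cv2.resize(t[150:300,130:280],(400,400)),cv2.resize(s[120:270,310:460],(400,400))]))
cv2.imwrite("pics/b1s.png",s);cv2.imwrite("pics/b1t.png",t)
E
```

```text
time: 9.4
ee_pos: [0.6058, 0.2116, 0.3147]
tcp_rot: [-179.9, 0.1, 86.6]
wrist_force: [0.0, -1.0, -2.0]
opening: 0.0183
time: 9.8
ee_pos: [0.6038, 0.2124, 0.287]
tcp_rot: [180.0, -0.0, 86.7]
wrist_force: [-0.2, 0.6, -1.1]
opening: 0.018
from [0.6038 0.2124 0.287 ] [179.98  -0.    86.72] shift [ 0.0023 -0.0004  0.001 ] turn [ 0.0003 -0.      0.0003] t 9.8 F [-0.16  0.6  -1.12] op 0.018
```

View pics/b1.png

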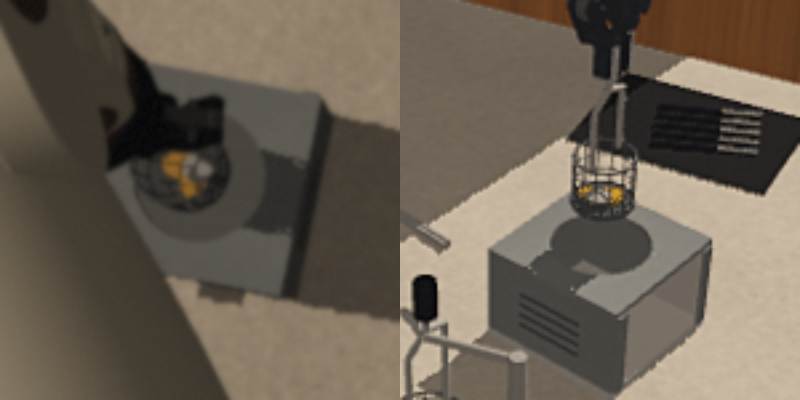

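Run:
```python
from h import *
a=np.linspace(0,2*np.pi,60)
def ring(im,n,c,r,z,col):
    p=np.array([proj(n,[c[0]+r*np.cos(t),c[1]+r*np.sin(t),z]) for t in a])
    k=5; o=np.array({"scene":(345,150),"top":(150,160)}[n])
    cv2.polylines(im,[np.int32((p-o+.5)*k)],True,col,1)
out=[]
for n,f,o in (("scene","pics/b1s.png",(345,150)),("top","pics/b1t.png",(150,160))):
    im=cv2.imread(f)[o[1]:o[1]+100,o[0]:o[0]+80]; im=cv2.resize(im,None,fx=5,fy=5,interpolation=cv2.INTER_CUBIC)
    c=(0.6038,0.2124)
    ring(im,n,c,.030,.151,(0,255,0)); ring(im,n,c,.030,.203,(0,255,255)); ring(im,n,(0.6035,0.2147),.048,.105,(255,0,255))
    out.append(im)
cv2.imwrite("pics/b2.png",np.hstack(out))
```

```text
(no output)
```

View pics/b2.png

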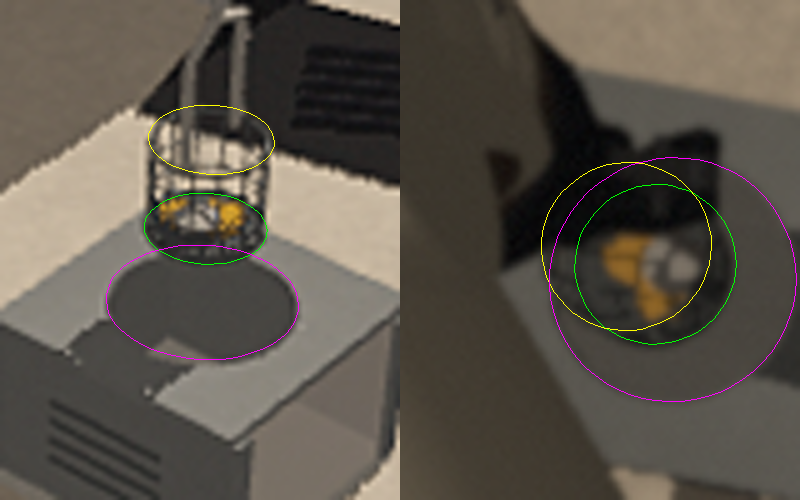

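The overlays match: drum 30 mm ring and port ring agree with the image to within 2–3 mm, and the basket is upright. Clearance is about 16 mm. Lowering.

```bash
python3 -m creep '[[0.001,0,0.008,0,0,0,0],[0.002,0,0.02,0,0,0,0],[0.002,0,0.035,0,0,0,0],[0.002,0,0.05,0,0,0,0],[0.002,0,0.065,0,0,0,0],[0.002,0,0.075,0,0,0,0],[0.002,0,0.08,0,0,0,0],[0.002,0,0.08,0,0,0,0]]'
python3 -m creep '[[0,0,0.008,0,0,0,0],[0,0,0.02,0,0,0,0],[0,0,0.032,0,0,0,0],[0,0,0.042,0,0,0,0],[0,0,0.048,0,0,0,0],[0,0,0.05,0,0,0,0],[0,0,0.05,0,0,0,0]]'
python3 - <<'E'
from h import *
go([0.6035,0.2147,0.1457])
s=optics.camera("scene")[:,:,::-1]
cv2.imwrite("pics/b3.png",cv2.resize(s[150:270,330:450],(600,600)))
E
```

```text
time: 10.7
ee_pos: [0.6039, 0.2149, 0.2058]
tcp_rot: [-180.0, 0.0, 86.8]
wrist_force: [-0.7, -0.3, -1.7]
opening: 0.0179
time: 11.4
ee_pos: [0.604, 0.2149, 0.1561]
tcp_rot: [-180.0, 0.0, 86.7]
wrist_force: [-0.1, 0.6, -0.6]
opening: 0.0186
from [0.604  0.2149 0.1561] [-1.7998e+02  1.0000e-02  8.6740e+01] shift [-0.0003 -0.0005  0.0104] turn [-0.0003  0.0001  0.0008] t 11.4 F [-0.12  0.57 -0.62] op 0.0186
```

View pics/b3.png

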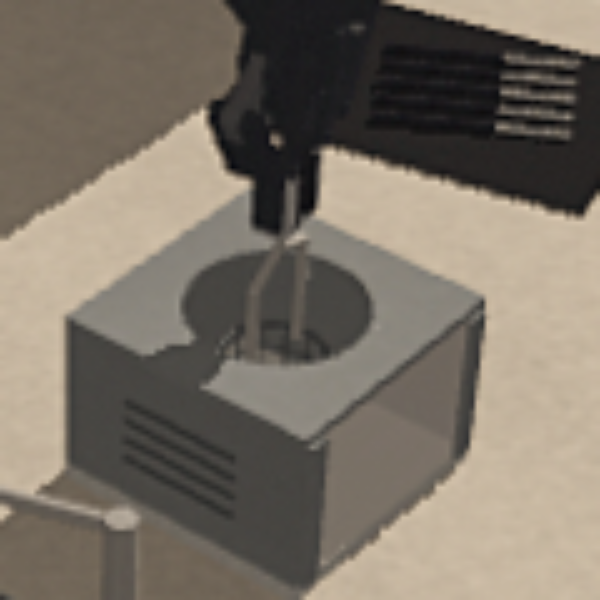

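The basket is inside the opening, centred (bail at (278,290)). Now creeping the last ~10 mm while watching the force.

```bash
python3 -m creep '[[0,0,0.002,0,0,0,0],[0,0,0.004,0,0,0,0],[0,0,0.006,0,0,0,0],[0,0,0.0065,0,0,0,0],[0,0,0.0065,0,0,0,0]]'
python3 -m creep '[[0,0,0.001,0,0,0,0],[0,0,0.002,0,0,0,0],[0,0,0.002,0,0,0,0]]'
python3 -m creep '[[0,0,0.001,0,0,0,0],[0,0,0.001,0,0,0,0],[0,0,0.001,0,0,0,0]]'
```

```text
time: 11.95
ee_pos: [0.6041, 0.215, 0.1497]
tcp_rot: [-180.0, 0.0, 86.7]
wrist_force: [0.2, -0.6, -2.0]
opening: 0.0184
time: 12.25
ee_pos: [0.6041, 0.2149, 0.1476]
tcp_rot: [-180.0, 0.0, 86.7]
wrist_force: [-0.8, -0.2, -2.0]
opening: 0.0181
time: 12.55
ee_pos: [0.6041, 0.215, 0.1468]
tcp_rot: [-180.0, 0.0, 86.7]
wrist_force: [-0.1, -0.6, -1.2]
opening: 0.0184
```

```bash
for i in 1 2 3; do python3 -m creep '[[0,0,0.0005,0,0,0,0],[0,0,0.001,0,0,0,0],[0,0,0.001,0,0,0,0]]' | egrep "ee_pos|force"; done
```

```text
ee_pos: [0.6042, 0.215, 0.146]
wrist_force: [0.4, 0.3, 0.4]
ee_pos: [0.6044, 0.2151, 0.146]
wrist_force: [-0.8, 0.7, 5.7]
ee_pos: [0.6046, 0.2152, 0.1459]
wrist_force: [-2.3, 0.5, 10.4]
```

Contact at 0.146, as predicted (0.1457). Relieving the preload, then releasing.

```bash
python3 -m creep '[[0,0,-0.001,0,0,0,0],[0,0,-0.0018,0,0,0,0],[0,0,-0.0018,0,0,0,0]]' 20
python3 -m creep '[[0,0,0,0,0,0,0.3],[0,0,0,0,0,0,0.4],[0,0,0,0,0,0,0.6],[0,0,0,0,0,0,0.8],[0,0,0,0,0,0,0.8],[0,0,0,0,0,0,0.8],[0,0,0,0,0,0,0.8]]'
python3 - <<'E'
from h import *
s=optics.camera("scene")[:,:,::-1]
cv2.imwrite("pics/c1.png",cv2.resize(s[150:270,330:450],(600,600)))
E
```

```text
time: 13.75
ee_pos: [0.6043, 0.2151, 0.146]
tcp_rot: [180.0, -0.0, 86.7]
wrist_force: [0.1, 1.1, 4.2]
opening: 0.018
time: 14.45
ee_pos: [0.6041, 0.215, 0.1456]
tcp_rot: [-180.0, 0.0, 86.7]
wrist_force: [-0.2, -0.3, 0.7]
opening: 0.0684
```

View pics/c1.png

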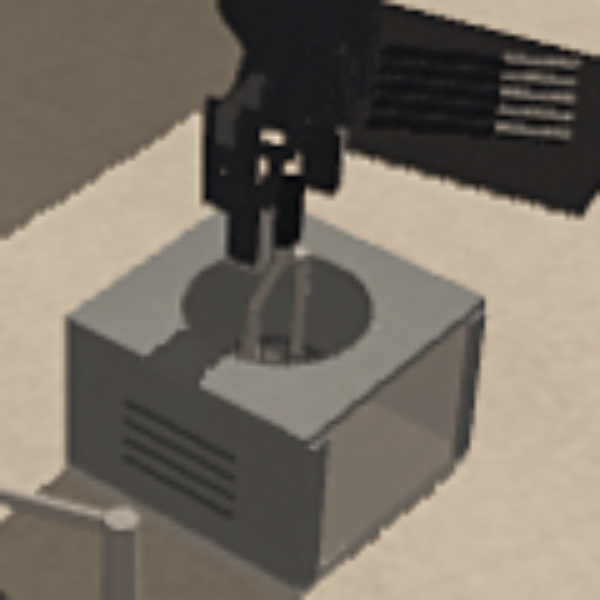

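The fingers are open around the knob and the basket stands on the floor. Retreating straight up.

```bash
python3 -m creep '[[0,0,-0.005,0,0,0,0.9],[0,0,-0.015,0,0,0,0.9],[0,0,-0.03,0,0,0,0.9],[0,0,-0.05,0,0,0,0.9],[0,0,-0.075,0,0,0,0.9],[0,0,-0.1,0,0,0,0.9],[0,0,-0.13,0,0,0,0.9],[0,0,-0.15,0,0,0,0.9]]'
python3 -m creep '[[0,-0.03,-0.01,0,0,0,0.9],[0,-0.07,-0.01,0,0,0,0.9],[0,-0.11,-0.01,0,0,0,0.9],[0,-0.15,-0.01,0,0,0,0.9],[0,-0.19,-0.01,0,0,0,0.9],[0,-0.22,-0.01,0,0,0,0.9],[0,-0.22,-0.01,0,0,0,0.9],[0,-0.22,-0.01,0,0,0,0.9]]'
python3 - <<'E'
from h import *
t=optics.camera("top")[:,:,::-1]; s=optics.camera("scene")[:,:,::-1]
cv2.imwrite("pics/d1s.png",s);cv2.imwrite("pics/d1t.png",t)
cv2.imwrite("pics/d1.png",np.hstack([cv2.resize(t[150:300,130:280],(400,400)),cv2.resize(s[150:270,330:450],(400,400))]))
E
```

```text
time: 15.3
ee_pos: [0.6041, 0.215, 0.2989]
tcp_rot: [179.8, -0.1, 86.7]
wrist_force: [0.3, -0.6, -0.0]
opening: 0.077
time: 16.1
ee_pos: [0.3842, 0.2276, 0.3069]
tcp_rot: [179.9, -0.1, 86.8]
wrist_force: [1.1, 0.2, -0.8]
opening: 0.0772
```

View pics/d1.png

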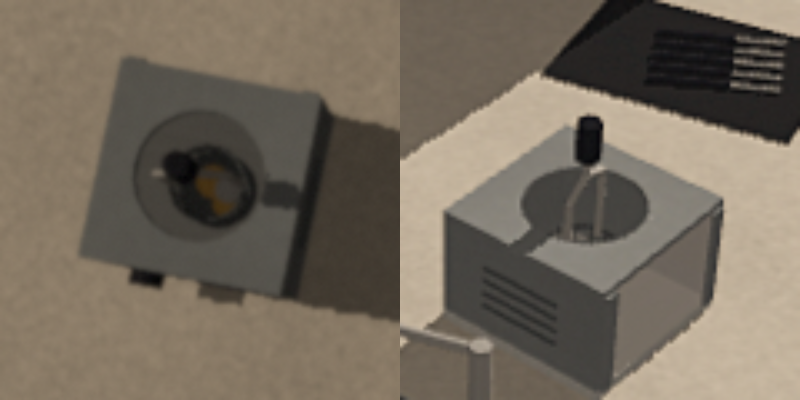

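View pics/d1s.png

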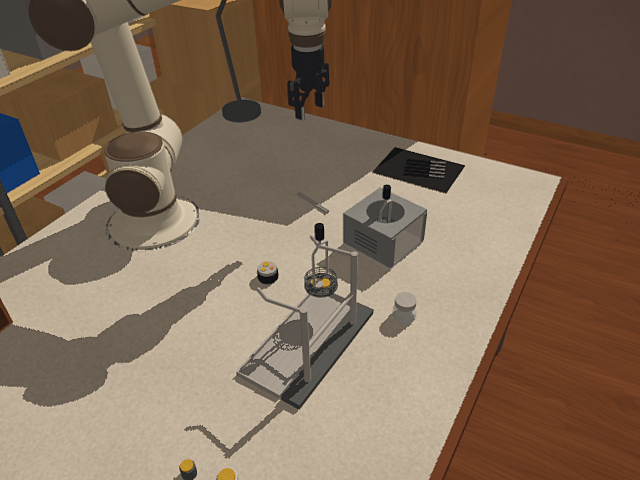

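Run:
```python
from h import *
print(tri((386.5,192),(197.4,212.1)), proj("scene",[.604,.215,.161]),proj("top",[.604,.215,.161]))
print(bot.job_done())
```

```text
(array([0.60358173, 0.21709559, 0.15738212]), [array([ 5.93216211e-05, -1.16776006e-05]), array([4.60705525e-05, 7.35987812e-05])]) [386.37590764 191.2630628 ] [198.13492804 211.60791748]
the job is handed in; nothing more can be done
None
```

The deep basket now stands on the chamber floor under the opening, and the job is handed in. It gave no verdict. I finished at about 16 s of the 54 s allowed.

**What I did:**
- I gripped the knob from above, lifted the basket 38 mm and drew it about 125 mm off the hook along the stand's −x.
- I carried it past in front of the shallow basket, lowered it through the port and felt for the floor in 1 mm steps.
- I took off the preload, opened the fingers and backed away clear.

**Last checks:**
- **Position:** The knob triangulates to (0.604, 0.217, 0.157), against about (0.604, 0.215, 0.161) expected. That is 2 mm off in plan and 4 mm low, in keeping with my port measurement, which also read 4 mm low. It projects within about 1 px of where it should be in both views.
- **Contact height:** The floor contact came at a tool height of 0.146 m, against 0.1457 m predicted.
- **Upright and clear:** The pictures show the basket upright and clear of the rim.
- **Other things:** By eye in the scene picture, the shallow basket still hangs on its hook. The holder, jar and tweezers look unmoved; I did not measure them again.

No check failed. The press on the floor reached about 10 N before I took the load off.

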